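# Find the well of a heating block and hold it up for filling over the catch dish

## Task

Push the steel catch dish onto the middle of the red ring first, leaving it flat on the bench. Then take the aluminium block from the blue mat, find by feel or by eye which of its ends has the blind well, turn it well-up, and finish while still holding it upright and steady over the middle of the dish, clear of it by about a hand's breadth, so that the well can be filled. Leave the spare block, tip box, tube rack and timer alone.

Things in the scene. Friction and masses are not known exactly. Their poses are not given: they have to be found in the camera images.
- block_1_mid (a point): centre of one of two look-alike satin aluminium heating blocks, square bars 60 long x 50 x 50 mm, about 300 g, lying on a long side (centre 25 mm above the bench). x runs along the length, level at the start and pointing 30 to 85 degrees to the left of the robot's forward direction; z is up at the start. One block lies on the blue mat: use that one. The other is a spare, well off the mat.
- block_1: the block of point block_1_mid (origin: middle of its underside at the start, same axes). One end face, +x or -x, has a round blind well 40 mm wide, 38 mm deep in its middle; the other end is flat and solid. Which end is not told and may differ between the two blocks: look, or feel with a fingertip.
- block_2_mid (a point): the other of the two look-alike blocks; all that is said of block_1_mid holds for it too
- block_2: the block of point block_2_mid (origin: middle of its underside at the start, same axes). One end face, +x or -x, has a round blind well 40 mm wide, 38 mm deep in its middle; the other end is flat and solid. Which end is not told and may differ between the two blocks: look, or feel with a fingertip.
- mat_mid (a point): middle of the thin blue mat, 220 x 190 mm, flat and fixed on the bench (1 mm, drawn only, does not raise what lies on it)
- dish_mid (a point): middle of the underside of the loose round stainless catch dish: 132 mm across at the rim, 124 at the foot, 28 mm high, wall and floor 4 mm thick, 250 g, open on top, z up. It slides on the bench when pushed at the wall, from outside or from inside
- dish: the catch dish (same origin and axes as dish_mid)
- spot_mid (a point): middle of the flat red ring painted on the bench, 162 mm outside and 150 mm inside diameter, where the dish belongs
- tip_box: loose blue pipette-tip box, 89 x 124 mm, 90 mm high, origin under its centre; leave alone
- tube_rack: loose white tube rack with coloured caps, 75 x 130 mm, 44 mm high, origin under its centre; leave alone
- timer: loose white bench timer lying flat, 62 x 66 mm, 20 mm high, origin under its centre; leave alone
Mind the look-alikes: they are no part of the job. Of the things that look like the dish, the largest one is meant. Leave any purple look-alike of the block_2 alone.

How it is judged:
By the outcome, as a careful person would: the job done as asked, in the order asked, and still so for the second after the job is handed in, while the arm keeps its last pose, push and grip.
It also fails if it takes over 64 s, if anything falls off the work surface, if the arm or the gripper's body presses on something with over 40 N, if the wrist force passes 120 N, or if a joint passes its speed limit or range.

## Robot

A 6-joint arm with a two-finger parallel gripper is mounted at the origin on the work surface. World frame = base frame: x ahead of the robot, y to its left, z up, the work surface at z = 0. Lengths are in mm, angles in degrees, forces in N, time in s.
With the tool pointing down it reaches from about 275 to 725 mm from the base axis. Payload 5.6 kg.
Tool frame: the origin (TCP) lies midway between the tips of the shut fingers; the grasp point (between the pads) lies 19 mm behind it; z points along the fingers, x is the direction in which the jaws open and shut, and the axes are right-handed (so a half turn about z gives the same grasp; the last joint's range is limited). The gripper opens to 85 mm and grips with 20 to 120 N. Pads are 22 mm wide; open, the fingers measure 114 mm over their backs; the gripper's body (76 mm by 85 mm) begins 54 mm behind the grasp point. The pads swing forward as they close: fully open they stand 13 mm farther back than shut.
Start: joints at [87.926, 14.616, 6.199, 0, -81.583, -16.306], TCP at [173.402, 521.943, 231.283] pointing down, gripper open.
Joint ranges: [-168.99, 168.99], [-69.2, 112.95], [-62.41, 85.93], [-164.36, 98.24], [-168.68, -3.75], [-174.98, 174.98]. Speed limits (degrees/s): [147.25, 147.25, 180, 180, 180, 180].

## Interface

Orientations are given as [roll, pitch, yaw] about the fixed x, y, z axes, in that order (R = Rz(yaw) Ry(pitch) Rx(roll)).
In Python, from bench import r gives the robot as it stands. The module is installed in compiled form; this text tells all that it offers.
- The arm moves only by the tool play_rows, never from a script. Its argument "increments" is a list of rows, each a list of 5 numbers: the closure, from 0 (fully open) to 1 (shut), then the shift along the tool's x, y, z in mm, then the turn about the tool's z in rad. In form: [[hand, x, y, z, turn], ...]. A call has 1 to 5 rows; each row shifts and turns the pose as measured when the row begins, along the tool's axes as they then stand; what a row does not reach is not made up. A row lasts 1/8 s, in which the tool goes at most 62.5 mm and 10.7 degrees, less where a joint would pass 70% of its speed; a pose out of reach is approached as far as the arm can. A call with a gripper value outside its range is refused whole. The fingers move at their own pace and stop on an object; the grip force is fixed at half the most. Time passes only in rows, so rows that do not move let the fingers close. It gives the time, the measured TCP pose, the force and the opening at its end, in the units of the state.
- r.get_state(): the state, without advancing time (a new reading comes with each control period).
- r.read_camera(name): name is "scene" or "top" or "wrist"; returns the picture (384x512x3 uint8, red, green, blue); there is no depth.
- r.camera_info(name): a dict with "K" (3x3 intrinsics, pixels), "D" ([k1, k2, p1, p2, k3] as OpenCV has them; the pictures are not rectified), "origin" and "rotation" of the camera in the world; the wrist camera has in their place "T_tool_cam" (4x4, takes a point from camera to tool coordinates, whose origin is the TCP and whose axes are the tool frame's). Camera axes: x right, y down, z forward; pixel columns grow to the right and rows downward; lengths in mm; the calibration is good to about 2 mm. A picture is of the moment at which its call begins: read the wrist's pose just before it. camera_info takes no time and is no camera call.
- r.finish_job(): hands the job in, once; it reports no verdict.
Trained networks look in the newest picture that a camera, given by its name, has taken for a name from the list of things; names that differ only in an ending like _2 or _b are one class to them, and where a whole thing is asked for, a point or a joint stands for the part that bears it (a point fixed in the world has none). Each returns a list of dicts, best first, with "score" (0 to 1); they miss things now and then, are a little off and sometimes report something else, mostly with a low value. They report only what shows in the picture. A call takes as long as a camera call. They do not tell look-alikes from the thing itself.
- r.boxes_of(name, camera): "location" ([column, row] in pixels, amid what is visible of it).
- r.mark_of(name, camera): "location" ([column, row] in pixels: a listed point, or the origin of a listed thing).
The state is a dict: "t": time; "q": joint angles; "dq": joint speeds; "joint_efforts": joint torques, N m; "tcp_pos": TCP position; "tool_rot": TCP orientation; "wrist_force": force on the tool from outside, world axes, zero at the start; "wrist_torque": the same for the moment, N m; "gripper_width": finger opening in mm.
Only numpy, scipy, OpenCV 4.12 (cv2) and the standard library are available. Lean on these libraries where they do the work, as an engineer would, in place of code of your own. Each camera call takes 0.05 s, during which the arm holds its last target. There are 200 camera calls.

## Working session

There is one attempt and no reset: what is moved stays moved. The work goes in short steps, Python scripts to look and compute and a tool call to move; the robot and the scene stay as the last step left them, time stands still between calls to the robot, and variables do not carry over. Pictures are saved under pics/ and viewed, about 8 in all and at most 12, crops included, and the job is handed in when it is done.

Besides the shell and the picture viewer there is one more tool, called after ">>>" as name([rows], argument=value, ...), one row to a line, values as JSON. play_rows: Moves the arm, as the interface text tells. Its arguments: {"type":"object","properties":{"increments":{"type":"array"}},"required":["increments"]}

```bash
mkdir -p pics; cat > h.py <<'E'
import numpy as np, cv2
from bench import r
from scipy.spatial.transform import Rotation as Ro
def cam(name):
    i=r.camera_info(name); K=np.array(i["K"],float); D=np.array(i["D"],float)
    if "T_tool_cam" in i:
        s=r.get_state(); T=np.array(i["T_tool_cam"]); R=Ro.from_euler('xyz',s["tool_rot"],degrees=True).as_matrix()
        return K,D,np.array(s["tcp_pos"])+R@T[:3,3],R@T[:3,:3]
    return K,D,np.array(i["origin"],float),np.array(i["rotation"],float)
def ray(name,px,z=0):
    K,D,o,R=cam(name)
    p=cv2.undistortPoints(np.array(px,float).reshape(-1,1,2),K,D).reshape(-1,2)
    d=np.c_[p,np.ones(len(p))]@R.T
    return o+d*((z-o[2])/d[:,2])[:,None]
def proj(name,P):
    K,D,o,R=cam(name)
    return cv2.projectPoints(np.array(P,float).reshape(-1,3),Ro.from_matrix(R.T).as_rotvec(),-R.T@o,K,D)[0].reshape(-1,2)
def shot(name,f,crop=None,k=1):
    im=r.read_camera(name)[:,:,::-1]
    if crop: im=im[crop[1]:crop[3],crop[0]:crop[2]]
    cv2.imwrite("pics/"+f,cv2.resize(im,None,fx=k,fy=k,interpolation=cv2.INTER_CUBIC))
E
cat > a.py <<'E'
from h import *
np.set_printoptions(precision=1,suppress=True)
s=r.get_state(); print(s)
shot("top","top1.png",k=1.5); 
Z=dict(block_1_mid=25,dish_mid=0,spot_mid=0,mat_mid=0,tip_box=0,tube_rack=0,timer=0)
for n,z in Z.items():
    for d in r.mark_of(n,"top")[:4]: print(n,np.round(d["score"],2),np.array(d["location"]),ray("top",d["location"],z)[0])
shot("scene","scene1.png",k=1.5)
for c in("top","scene"): print(c,cam(c)[2:])
E
python3 a.py
```

```text
{'t': 0.0, 'q': array([ 87.9,  14.7,   6.1,  -0. , -81.6, -16.3]), 'dq': array([ 0. , -0.1,  0. ,  0.1, -0. ,  0. ]), 'joint_efforts': array([  0. , -38.7,  23.8,   5.4,  -0. ,  -0. ]), 'tcp_pos': array([173.2, 521.5, 230.4]), 'tool_rot': array([-180. ,   -0.1, -108.4]), 'wrist_force': array([-0.7, -1.1,  0.1]), 'wrist_torque': array([0. , 0. , 0.1]), 'gripper_width': 85.4194474325424}Traceback (most recent call last):
  File "a.py", line 7, in <module>
    for d in r.mark_of(n,"top")[:4]: print(n,np.round(d["score"],2),np.array(d["location"]),ray("top",d["location"],z)[0])
                                                                                            ~~~^^^^^^^^^^^^^^^^^^^^^^^
  File "h.py", line 14, in ray
    return o+d*((z-o[2])/d[:,2])[:,None]
                         ~^^^^^
IndexError: too many indices for array: array is 1-dimensional, but 2 were indexed
```

```bash
sed -i 's|return K,D,np.array(i\["origin"\],float),np.array(i\["rotation"\],float)|R=np.array(i["rotation"],float); return K,D,np.array(i["origin"],float),(R if R.ndim==2 else Ro.from_euler("xyz",R,degrees=True).as_matrix())|' h.py; python3 a.py; python3 -c "from h import *;print(r.camera_info('top'),r.camera_info('wrist'))"
```

```text
{'t': 0.1, 'q': array([ 87.9,  14.6,   6.1,  -0. , -81.6, -16.3]), 'dq': array([ 0. , -0.1,  0.1,  0. ,  0. , -0. ]), 'joint_efforts': array([ -0. , -38.8,  23.8,   5.4,  -0. ,  -0. ]), 'tcp_pos': array([173.2, 521.5, 230.5]), 'tool_rot': array([-180. ,   -0.1, -108.4]), 'wrist_force': array([-0.3,  1.1,  0.3]), 'wrist_torque': array([-0., -0.,  0.]), 'gripper_width': 85.63281397758513}
block_1_mid 0.7 [298.4 200.7] [ 489.8 -116.    25. ]
block_1_mid 0.24 [295.2 207.4] [ 467.1 -104.9   25. ]
dish_mid 0.96 [170.6 242.6] [348.5 320.2   0. ]
dish_mid 0.91 [145.  169.8] [600.7 416.    0. ]
dish_mid 0.86 [185.4 196.9] [505.4 272.1   0. ]
mat_mid 0.59 [304.8 202.4] [ 485.8 -140.5    0. ]
tip_box 0.97 [111.7 212.6] [451.  528.4   0. ]
tip_box 0.26 [297.6 201.2] [ 490.  -115.7    0. ]
tube_rack 0.79 [190.2 127.9] [749.9 260.    0. ]
tube_rack 0.43 [299.  207.3] [ 468.9 -120.3    0. ]
timer 0.85 [292.  125.5] [757.5 -99.5   0. ]
timer 0.32 [113.6 208. ] [466.9 522.3   0. ]
top (array([ 385.9,   17.8, 1393.8]), array([[-0. , -1. ,  0.1],
       [-1. ,  0. ,  0. ],
       [-0. , -0.1, -1. ]]))

[... 388 characters left out ...]
39547,   17.82399549, 1393.76895674]), 'rotation': array([-173.38558178,    0.18654717,  -90.08017322])} {'K': array([[297.86184993,   0.        , 256.87941982],
       [  0.        , 297.86184993, 191.72588595],
       [  0.        ,   0.        ,   1.        ]]), 'D': array([-0.00797688,  0.        ,  0.        ,  0.        ,  0.        ]), 'T_tool_cam': array([[ 9.99999305e-01,  7.32188720e-04,  9.23833801e-04,
        -2.97525696e-01],
       [-9.52785518e-04,  9.63498231e-01,  2.67713002e-01,
        -6.84447414e+01],
       [-6.94095793e-04, -2.67713696e-01,  9.63498259e-01,
        -1.43504617e+02],
       [ 0.00000000e+00,  0.00000000e+00,  0.00000000e+00,
         1.00000000e+00]])}
```

View pics/top1.png

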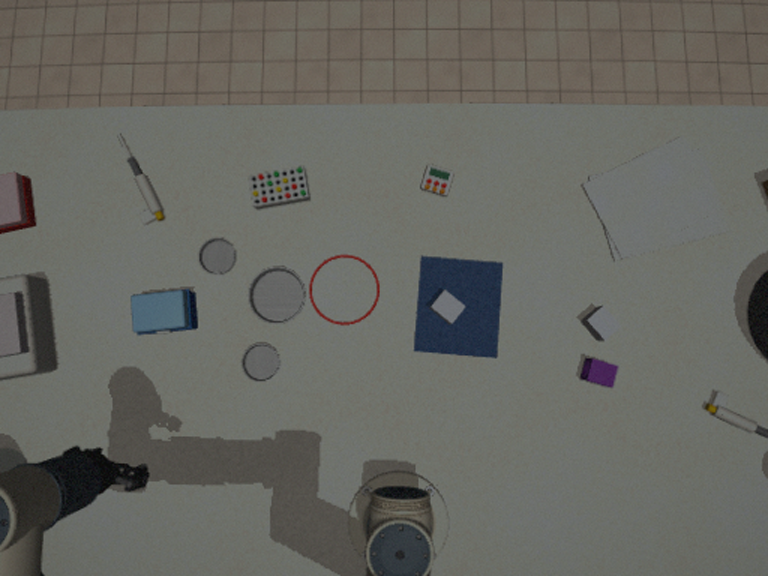

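View pics/scene1.png

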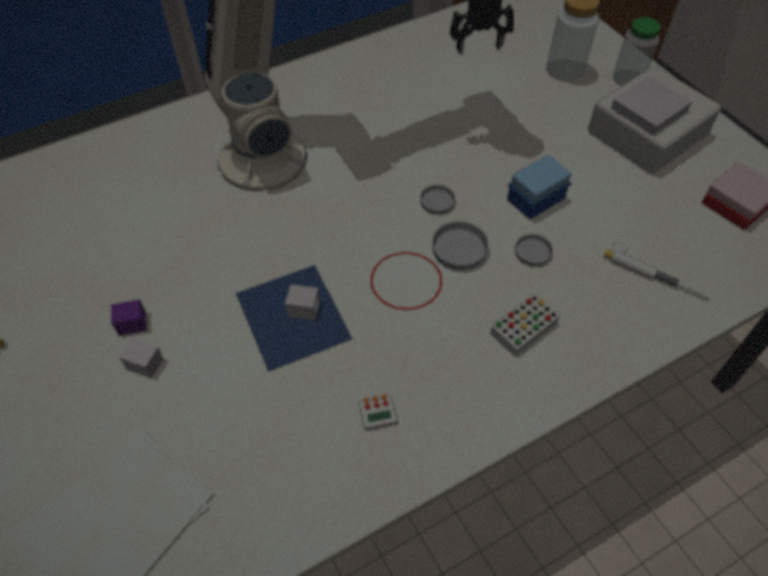

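Top view (1.5x): the large dish is at (277,295), between two smaller ones. The ring is at (344,290) and the mat block at (449,306). The spare and the purple block are at right (600,322)/(600,372). Next I'll refine by segmentation.

```bash
cat > b.py <<'E'
from h import *
np.set_printoptions(precision=1,suppress=True)
im=r.read_camera("top").astype(int); R,G,B=im[...,0],im[...,1],im[...,2]
m=((R-G>50)&(R-B>50)); ys,xs=np.nonzero(m); k=(xs>195)&(xs<265)&(ys>160)&(ys<225)
p=ray("top",np.c_[xs[k],ys[k]],0)[:,:2].astype(np.float32)
A=np.c_[2*p,np.ones(len(p))]; c=np.linalg.lstsq(A,(p**2).sum(1),rcond=None)[0]; print("ring",c[:2],np.sqrt(c[2]+c[0]**2+c[1]**2))
# block: grey bright on blue
w=np.zeros(R.shape,bool); w[180:230,280:325]=1
b=(w&(R>90)).astype(np.uint8); n,l,st,ce=cv2.connectedComponentsWithStats(b); print(st[1:],ce[1:])
j=1+np.argmax(st[1:,4]); cn=cv2.findContours((l==j).astype(np.uint8),0,2)[0][0].reshape(-1,2)
q=ray("top",cn,50)[:,:2].astype(np.float32); print("block rect",cv2.minAreaRect(q))
g=im[155:240,160:215].mean(2)
cv2.imwrite("pics/crops.png",np.hstack([cv2.resize(im[150:240,155:260,::-1].astype(np.uint8),(400,343)),cv2.resize(im[180:230,280:330,::-1].astype(np.uint8),(343,343),interpolation=cv2.INTER_CUBIC)]))
for P in ([505,272,0],[505,272,28]): print(proj("top",P))
for d in r.mark_of("spot_mid","top")[:2]: print(d,ray("top",d["location"],0))
E
python3 b.py
```

```text
ring [519.9 120.6] 78.10090385184238
[[288 194  22  21 254]] [[298.4 204. ]]
block rect ((476.9283447265625, -113.50955963134766), (58.141517639160156, 48.24507141113281), 48.940731048583984)
[[185.4 197. ]]
[[183.9 196.3]]
```

View pics/crops.png

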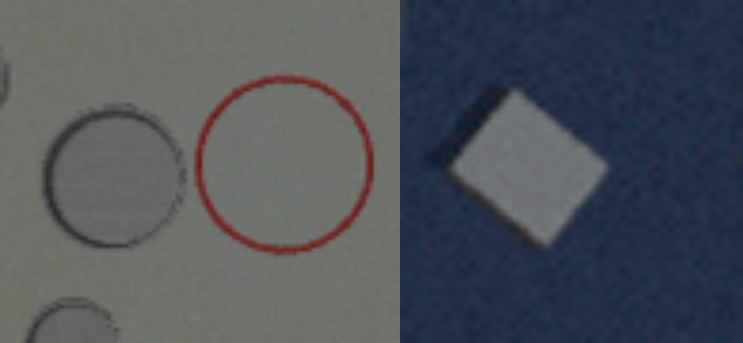

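Ring is at (520,121), dish at about (506,271), block at (477,-113) with yaw about 49°. I'll write a row planner and move over the dish.

```bash
cat > plan.py <<'E'
import sys; from h import *
# usage: plan.py x y z yaw n hand
def plan(x,y,z,yaw,n,hand,lin=1):
    s=r.get_state(); p=np.array(s["tcp_pos"]); y0=s["tool_rot"][2]
    dy=(yaw-y0+180)%360-180; d=(np.array([x,y,z])-p)/n; out=[]
    for i in range(n):
        a=np.radians(y0+dy*i/n); c,sn=np.cos(a),np.sin(a)
        out.append([hand,round(d[0]*c+d[1]*sn,1),round(d[0]*sn-d[1]*c,1),round(-d[2],1),round(-np.radians(dy/n),3)])
    return out
if __name__=="__main__":
    a=list(map(float,sys.argv[1:])); o=plan(*a[:4],int(a[4]),a[5])
    s=r.get_state(); print(round(s["t"],2),np.round(s["tcp_pos"],1),np.round(s["tool_rot"],1),np.round(s["q"],0))
    for i in range(0,len(o),5): print(o[i:i+5])
E
python3 plan.py 505 271 170 -174 9 0.2
```

```text
0.65 [173.4 521.9 231.3] [ 180.     0.  -108.4] [ 88.  15.   6.  -0. -82. -16.]
[[0.2, np.float64(14.8), np.float64(-43.8), np.float64(6.8), np.float64(0.127)], [0.2, np.float64(9.2), np.float64(-45.3), np.float64(6.8), np.float64(0.127)], [0.2, np.float64(3.3), np.float64(-46.1), np.float64(6.8), np.float64(0.127)], [0.2, np.float64(-2.5), np.float64(-46.1), np.float64(6.8), np.float64(0.127)], [0.2, np.float64(-8.4), np.float64(-45.4), np.float64(6.8), np.float64(0.127)]]
[[0.2, np.float64(-14.1), np.float64(-44.0), np.float64(6.8), np.float64(0.127)], [0.2, np.float64(-19.5), np.float64(-41.9), np.float64(6.8), np.float64(0.127)], [0.2, np.float64(-24.7), np.float64(-39.1), np.float64(6.8), np.float64(0.127)], [0.2, np.float64(-29.4), np.float64(-35.6), np.float64(6.8), np.float64(0.127)]]
```

>>> play_rows([
  [0.2, 15, -44, 7, 0.127],
  [0.2, 9, -45, 7, 0.127],
  [0.2, 3, -46, 7, 0.127],
  [0.2, -2.5, -46, 7, 0.127],
  [0.2, -8.5, -45, 7, 0.127],
])

```text
t: 1.27
tcp_pos: [359.8, 380.8, 195.7]
tool_rot: [179.9, 0.1, -145.6]
wrist_force: [0.2, 0.9, -0.2]
gripper_width: 68.4
```

>>> play_rows([
  [0.2, -14, -44, 7, 0.127],
  [0.2, -19.5, -42, 7, 0.127],
  [0.2, -25, -39, 7, 0.127],
  [0.2, -29.5, -36, 7, 0.127],
  [0.2, 0, 0, 0, 0],
])

```text
t: 1.9
tcp_pos: [511.6, 259.9, 166.2]
tool_rot: [179.9, 0.1, -175.9]
wrist_force: [-0.2, 0.9, 0.0]
gripper_width: 68.4
```

```bash
sed -i 's/round(d\[0\]\*c+d\[1\]\*sn,1)/float(round(d[0]*c+d[1]*sn,1))/;s/round(d\[0\]\*sn-d\[1\]\*c,1),round(-d\[2\],1),round(-np.radians(dy\/n),3)/float(round(d[0]*sn-d[1]*c,1)),float(round(-d[2],1)),float(round(-np.radians(dy\/n),3))/' plan.py
python3 - <<'E'
from h import *
np.set_printoptions(precision=1,suppress=True)
shot("wrist","w1.png",k=1.2); s=r.get_state(); print(s["tcp_pos"],s["tool_rot"],s["gripper_width"],s["q"])
for n in("dish_mid","spot_mid"):
  for d in r.mark_of(n,"wrist")[:3]: print(n,d["score"],d["location"],ray("wrist",d["location"],0)[0])
E
python3 plan.py 505 271 60 -174 4 0.2
```

```text
[510.9 261.  166.6] [ 179.9    0.1 -175.8] 68.18187528332078 [ 42.6  18.7   2.4  -0.1 -73.5 -38.4]
dish_mid 0.82 [395.6, 227.4] [351.4 310.1   0. ]
dish_mid 0.81 [262.0, 184.5] [504.8 272.2   0. ]
dish_mid 0.64 [177.9, 299.8] [594.3 423.    0. ]
2.05 [509.9 262.5 167.4] [ 1.798e+02  1.000e-01 -1.756e+02] [ 43.  19.   2.  -0. -74. -38.]
[[0.2, 1.1, 2.2, 26.8, -0.007], [0.2, 1.0, 2.2, 26.8, -0.007], [0.2, 1.0, 2.2, 26.8, -0.007], [0.2, 1.0, 2.2, 26.8, -0.007]]
```

View pics/w1.png

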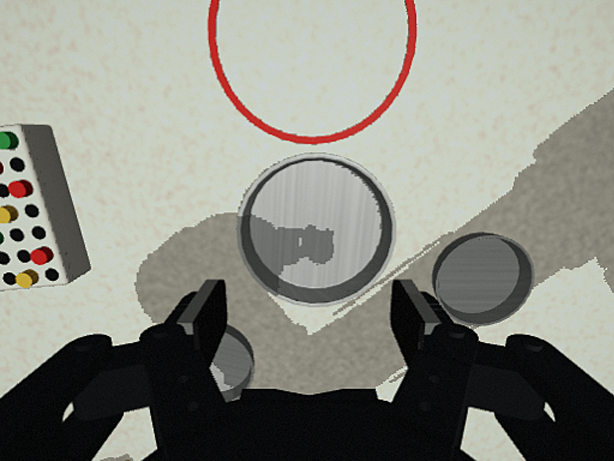

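Wrist view: the dish (314,228) is centred ahead with the ring above it at (312,35). The marks agree on the dish at (505,272). Lowering the fingers inside it.

>>> play_rows([
  [0.2, 1.5, 2.5, 35, -0.007],
  [0.2, 1, 2.5, 35, -0.007],
  [0.2, 1, 2.5, 35, -0.007],
  [0.2, 1, 2, 25, -0.007],
  [0.2, 0, 0, 15, 0],
])

```text
t: 2.68
tcp_pos: [503.4, 279.6, 23.3]
tool_rot: [179.5, 0.6, -173.2]
wrist_force: [-0.3, -0.7, 0.5]
gripper_width: 68.2
```

```bash
python3 plan.py 505 272 4 -174 3 0.2; python3 -c "
from h import *;print(r.get_state()['wrist_force'])"
```

```text
2.67 [503.4 279.6  23.3] [ 179.5    0.6 -173.2] [ 45.  25. -10.  -0. -54. -38.]
[[0.2, -0.2, -2.6, 6.4, 0.005], [0.2, -0.2, -2.6, 6.4, 0.005], [0.2, -0.3, -2.6, 6.4, 0.005]]
[-0.30128478 -0.69005551  0.5211378 ]
```

>>> play_rows([
  [0.2, 0, -5, 8, 0.005],
  [0.2, 0, -5, 8, 0.005],
  [0.2, 0, -8, 2, 0],
  [0.2, 0, -10, 0, 0],
  [0.2, 0, -12, 0, 0],
])

```text
t: 3.3
tcp_pos: [509.0, 239.6, 6.0]
tool_rot: [179.3, 0.8, -173.7]
wrist_force: [-0.5, 1.6, -0.6]
gripper_width: 68.5
```

>>> play_rows([
  [0.2, 0, -16, 0, 0],
  [0.2, 0, -18, 0, 0],
  [0.2, 0, -18, 0, 0],
  [0.2, 0, -16, 0, 0],
  [0.2, 0, -14, 0, 0],
])

```text
t: 3.92
tcp_pos: [519.4, 152.8, 6.0]
tool_rot: [179.2, 1.0, -173.7]
wrist_force: [0.1, 1.7, 0.6]
gripper_width: 68.3
```

```bash
python3 plan.py 522 99 5 -174 4 0.2; python3 - <<'E'
from h import *
r.read_camera("wrist"); 
for d in r.mark_of("dish_mid","wrist")[:3]: print(d["score"],d["location"],ray("wrist",d["location"],0)[0])
r.read_camera("top"); 
for d in r.mark_of("dish_mid","top")[:3]: print(d["score"],d["location"],ray("top",d["location"],0)[0])
E
```

```text
3.92 [519.4 152.8   6. ] [ 179.2    1.  -173.7] [ 33.  23. -17.  -0. -49. -26.]
[[0.2, 0.8, -13.4, 0.3, 0.001], [0.2, 0.8, -13.4, 0.3, 0.001], [0.2, 0.8, -13.4, 0.3, 0.001], [0.2, 0.8, -13.4, 0.3, 0.001]]
0.92 [254.3, 289.5] [517.8786682  184.17433451   0.        ]
0.67 [212.8, 195.0] [511.90898315 177.09379043   0.        ]
0.62 [145.5, 173.3] [588.28056305 413.85108769   0.        ]
```

>>> play_rows([
  [0.2, 0, -13, 0, 0],
  [0.2, 0, -13, 0, 0],
  [0.2, 0, -12, 0, 0],
  [0.2, 0, -9, 0, 0],
  [0.2, 0, 0, 0, 0],
])

```text
t: 4.75
tcp_pos: [525.5, 105.2, 5.7]
tool_rot: [179.2, 1.0, -173.7]
wrist_force: [0.4, 0.4, -0.1]
gripper_width: 68.1
```

```bash
cat > chk.py <<'E'
from h import *
im=r.read_camera("top"); cv2.imwrite("pics/chk.png",cv2.resize(im[150:240,180:285,::-1],None,fx=6,fy=6,interpolation=cv2.INTER_CUBIC))
for d in r.mark_of("dish_mid","top")[:3]: print(np.round(d["score"],2),d["location"],ray("top",d["location"],0)[0].round(1))
E
cat >> chk.py <<'E'
r.read_camera("wrist")
for d in r.mark_of("dish_mid","wrist")[:3]: print(np.round(d["score"],2),d["location"],ray("wrist",d["location"],0)[0].round(1))
E
python3 chk.py;python3 plan.py 522 99 5 -174 2 0.2
```

```text
0.73 [220.3, 194.3] [514.3 151.1   0. ]
0.56 [144.0, 172.3] [591.8 419.3   0. ]
0.77 [255.6, 289.7] [523.1 137.9   0. ]
4.95 [525.1 105.9   5.4] [ 179.2    1.  -173.6] [ 28.  23. -18.  -1. -48. -21.]
[[0.2, 1.9, -3.2, 0.2, 0.003], [0.2, 1.9, -3.3, 0.2, 0.003]]
```

View pics/chk.png

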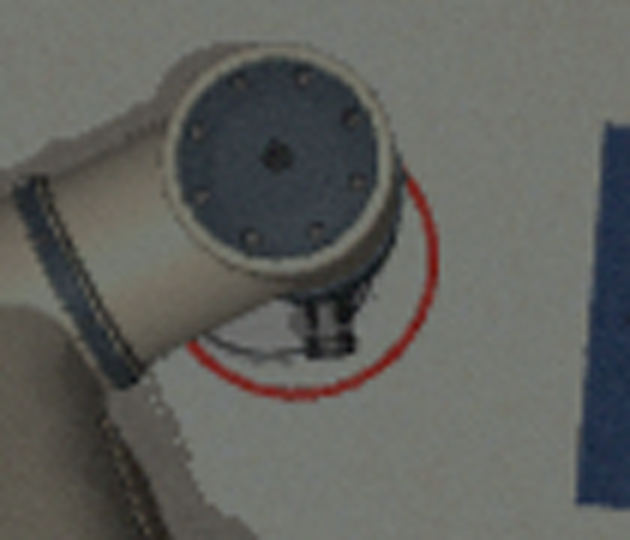

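The arm hides the dish from the top camera. I'll drag a little more, then lift and look.

>>> play_rows([
  [0.2, 1.5, -5, 0, 0],
  [0.2, 1.5, -5, 0, 0],
  [0.2, 0, 3, 0, 0],
  [0.2, 0, 4, -40, 0],
  [0.2, 0, 0, -60, 0],
])

```text
t: 5.58
tcp_pos: [516.6, 99.2, 102.2]
tool_rot: [179.4, 0.3, -173.6]
wrist_force: [0.9, 0.1, 0.9]
gripper_width: 68.4
```

>>> play_rows([
  [0.2, 0, 30, -50, 0],
  [0.2, 0, 40, 0, 0],
  [0.2, 0, 10, 0, 0],
])

```text
t: 5.95
tcp_pos: [508.5, 179.4, 159.5]
tool_rot: [179.3, 0.6, -173.7]
wrist_force: [0.6, -0.2, -0.5]
gripper_width: 68.5
```

```bash
cat > ring.py <<'E'
from h import *
im=r.read_camera("wrist"); cv2.imwrite("pics/w2.png",im[:,:,::-1])
I=im.astype(int); m=(I[...,0]-I[...,1]>60)&(I[...,0]-I[...,2]>60)
ys,xs=np.nonzero(m); p=ray("wrist",np.c_[xs,ys],0)[:,:2]; k=np.hypot(*(p-[520,121]).T)<105; p=p[k]
for _ in range(3):
    c=np.linalg.lstsq(np.c_[2*p,np.ones(len(p))],(p**2).sum(1),rcond=None)[0]; R=np.sqrt(c[2]+c[0]**2+c[1]**2)
    e=abs(np.hypot(*(p-c[:2]).T)-R); p=p[e<8]
print("ring",c[:2],R,len(p))
for n in("dish_mid","spot_mid"):
  for d in r.mark_of(n,"wrist")[:3]: print(n,np.round(d["score"],2),d["location"],ray("wrist",d["location"],0)[0].round(1))
print(r.get_state()["tcp_pos"])
E
python3 ring.py
```

```text
ring [520.43209238 122.75996061] 78.9892947282326 2730
dish_mid 0.8 [250.7, 120.6] [523.4 124.5   0. ]
[508.79760268 177.65943668 159.00578682]
```

View pics/w2.png

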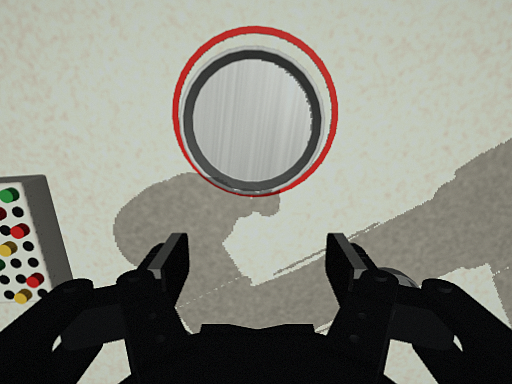

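Wrist view: the dish (252,120) sits inside the ring. Measured dish centre is (523.4,124.5) against ring (520.4,122.8), about 3 mm off and flat. Now to the block to look at its −x end.

```bash
python3 plan.py 418 -181 110 -221 9 0
```

```text
6.1 [508.8 177.7 159. ] [ 179.4    0.6 -173.8] [ 36.  15.  -4.  -0. -70. -29.]
[[0.0, 14.4, -38.5, 5.4, 0.092], [0.0, 10.8, -39.7, 5.4, 0.092], [0.0, 7.1, -40.5, 5.4, 0.092], [0.0, 3.4, -41.0, 5.4, 0.092], [0.0, -0.4, -41.1, 5.4, 0.092]]
[[0.0, -4.2, -40.9, 5.4, 0.092], [0.0, -7.9, -40.3, 5.4, 0.092], [0.0, -11.5, -39.5, 5.4, 0.092], [0.0, -15.1, -38.2, 5.4, 0.092]]
```

>>> play_rows([
  [0, 14.5, -38.5, 5.5, 0.092],
  [0, 11, -39.5, 5.5, 0.092],
  [0, 7, -40.5, 5.5, 0.092],
  [0, 3.5, -41, 5.5, 0.092],
  [0, -0.5, -41, 5.5, 0.092],
])

```text
t: 6.72
tcp_pos: [453.2, -30.2, 125.0]
tool_rot: [179.6, -0.0, 159.0]
wrist_force: [-0.3, -0.7, 0.2]
gripper_width: 85.5
```

>>> play_rows([
  [0, -4, -41, 5.5, 0.092],
  [0, -8, -40.5, 5.5, 0.092],
  [0, -11.5, -39.5, 5.5, 0.092],
  [0, -15, -38, 5.5, 0.092],
  [0, 0, 0, 20, 0],
])

```text
t: 7.35
tcp_pos: [401.2, -200.2, 79.2]
tool_rot: [179.9, -0.3, 136.7]
wrist_force: [0.6, 0.0, -0.4]
gripper_width: 85.4
```

```bash
cat > w.py <<'E'
from h import *; import sys
s=r.get_state(); print(np.round(s["tcp_pos"],1),np.round(s["tool_rot"],1),s["gripper_width"])
shot("wrist",sys.argv[1],k=1.2)
for d in r.mark_of("block_1_mid","wrist")[:3]: print(np.round(d["score"],2),d["location"],ray("wrist",d["location"],25)[0].round(1))
E
python3 w.py w3.png
```

```text
[ 401.2 -200.2   79.2] [179.9  -0.3 136.7] 85.40940221014489
```

View pics/w3.png

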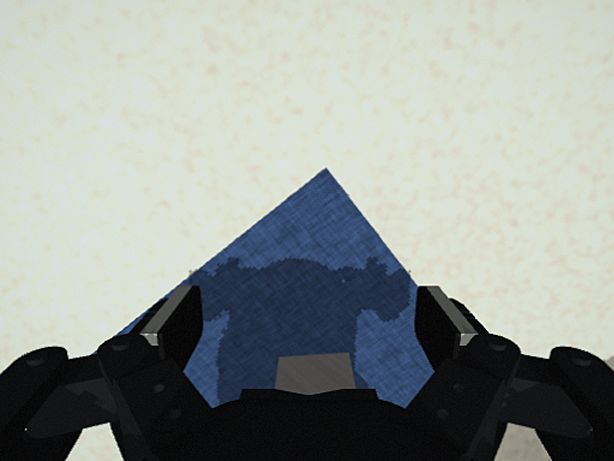

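Wrong side: image up is tool −y, so the block shows at the bottom edge (315,375). I'll move the tool above the block.

```bash
python3 plan.py 473 -117 95 139 3 0
```

```text
7.45 [ 399.4 -198.1   77.1] [-179.9   -0.6  136.8] [ -6.  10. -24.  -0. -57. -37.]
[[0.0, 0.6, 36.5, -6.0, -0.013], [0.0, 0.2, 36.5, -6.0, -0.013], [0.0, -0.3, 36.5, -6.0, -0.013]]
```

>>> play_rows([
  [0, 0.5, 36.5, -6, -0.013],
  [0, 0, 36.5, -6, -0.013],
  [0, 0, 33, -6, -0.013],
  [0, 0, 0, 0, 0],
])

```text
t: 7.95
tcp_pos: [471.3, -118.9, 96.5]
tool_rot: [-179.8, -0.7, 139.1]
wrist_force: [0.1, -0.0, -0.5]
gripper_width: 85.1
```

```bash
python3 w.py w4.png
```

```text
[ 471.3 -118.9   96.5] [-179.8   -0.7  139.1] 85.14841851530046
0.67 [257.5, 210.5] [ 473.3 -114.3   25. ]
```

View pics/w4.png

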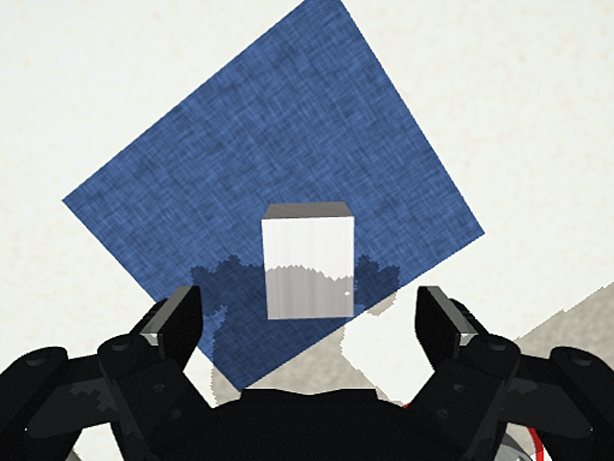

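```bash
python3 - <<'E'
from h import *
a=cv2.imread("pics/scene1.png")[265:340,265:340]
w=cv2.imread("pics/w4.png")[190:230,250:370]
sc=r.read_camera("scene")[:,:,::-1]; p=proj("scene",[476,-113,25])[0].astype(int)
b=sc[p[1]-22:p[1]+22,p[0]-22:p[0]+22]
R=lambda x,s:cv2.convertScaleAbs(cv2.resize(x,s,interpolation=cv2.INTER_CUBIC),alpha=1.4)
print(p); cv2.imwrite("pics/c2.png",np.vstack([np.hstack([R(a,(390,350)),R(b,(390,350))]),R(w,(780,240))]))
E
```

```text
[201 202]
```

View pics/c2.png

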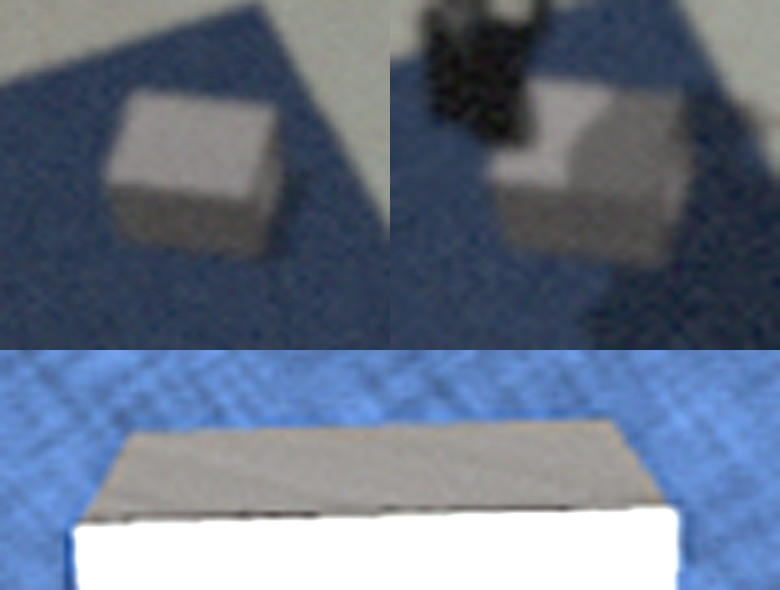

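The −x end shows as plain solid metal across its full face, so the well is in the +x end. The tool can only stay vertical, so I'll tip the block onto its solid −x end. The idea is to pinch lightly near the +x top, lift, and let it pivot.

```bash
python3 - <<'E'
from h import *
q=ray("wrist",np.array([[262,219],[354,216],[354,317],[268,319]])/1.2,50); print(q.round(1)); c=q.mean(0); print("c",c)
ux=(q[2]+q[3]-q[0]-q[1])[:2]; u=ux/np.hypot(*ux); print("yaw",np.degrees(np.arctan2(u[1],u[0])),np.linalg.norm(ux)/2)
v=(q[1]-q[0]+q[2]-q[3])[:2]; print(np.degrees(np.arctan2(v[1],v[0])),np.hypot(*v)/2)
t=np.r_[c[:2]+32*u,0]; print("target",t)
E
python3 plan.py 497 -89 60 139 2 0; python3 plan.py 497 -89 33 139 3 0
```

```text
[[ 474.2 -152.7   50. ]
 [ 435.5 -121.    50. ]
 [ 474.   -73.6   50. ]
 [ 512.8 -106.1   50. ]]
c [ 474.10855961 -113.34039264   50.        ]
yaw 50.641445251443606 60.753111861505026
140.339239367712 50.36967323576799
target [494.40204395 -88.5982324    0.        ]
8.1 [ 469.2 -120.2   95.7] [-179.7   -0.8  138.9] [  4.  13. -17.  -0. -61. -45.]
[[0.0, -0.2, 20.9, 17.8, -0.001], [0.0, -0.2, 20.9, 17.8, -0.001]]
8.1 [ 469.2 -120.2   95.7] [-179.7   -0.8  138.9] [  4.  13. -17.  -0. -61. -45.]
[[0.0, -0.1, 13.9, 20.9, -0.0], [0.0, -0.1, 13.9, 20.9, -0.0], [0.0, -0.2, 13.9, 20.9, -0.0]]
```

```bash
python3 plan.py 494.5 -88.5 33 140.6 4 0
```

```text
8.1 [ 469.2 -120.2   95.7] [-179.7   -0.8  138.9] [  4.  13. -17.  -0. -61. -45.]
[[0.0, 0.4, 10.1, 15.7, -0.007], [0.0, 0.4, 10.1, 15.7, -0.007], [0.0, 0.3, 10.1, 15.7, -0.007], [0.0, 0.2, 10.1, 15.7, -0.007]]
```

>>> play_rows([
  [0, 0.4, 12, 10, -0.007],
  [0, 0.4, 12, 12, -0.007],
  [0, 0.3, 10, 14, -0.007],
  [0, 0.2, 6, 14, -0.007],
  [0, 0, 0, 6, 0],
])

```text
t: 8.72
tcp_pos: [493.3, -87.5, 34.7]
tool_rot: [-179.7, -0.9, 140.5]
wrist_force: [-1.0, 0.8, -0.6]
gripper_width: 85.3
```

```bash
python3 plan.py 494.5 -88.5 33 140.6 2 0.38
```

```text
8.72 [493.3 -87.5  34.7] [-179.7   -0.9  140.5] [  8.  19. -19.  -1. -53. -47.]
[[0.38, -0.8, -0.0, 0.8, -0.001], [0.38, -0.8, -0.0, 0.8, -0.001]]
```

>>> play_rows([
  [0.39, -0.5, 0, 0, 0],
  [0.39, 0, 0, 0, 0],
  [0.42, 0, 0, 0, 0],
  [0.42, 0, 0, 0, 0],
  [0.42, 0, 0, 0, 0],
])

```text
t: 9.35
tcp_pos: [493.6, -88.5, 34.9]
tool_rot: [-179.7, -0.9, 140.5]
wrist_force: [1.2, -0.5, -2.0]
gripper_width: 49.9
```

```bash
python3 - <<'E'
from h import *
s=r.get_state(); print(s["gripper_width"],s["wrist_force"],s["wrist_torque"],s["tcp_pos"])
E
```

```text
49.909737056957496 [ 1.24189758 -0.53136747 -1.97037163] [-0.16634443 -0.21481964  0.02522834] [493.55896072 -88.46461929  34.91151714]
```

>>> play_rows([
  [0.42, 0, -4, -5, 0],
  [0.42, 0, -5, -5, 0],
  [0.42, 0, -5, -4, 0],
  [0.42, 0, -5.5, -3.5, 0],
  [0.42, 0, -6, -3, 0],
])

```text
t: 9.98
tcp_pos: [475.6, -109.3, 56.4]
tool_rot: [-179.6, -1.0, 140.5]
wrist_force: [0.4, -0.2, -3.9]
gripper_width: 49.8
```

```bash
python3 - <<'E'
from h import *
s=r.get_state(); print(s["gripper_width"],s["wrist_force"],s["wrist_torque"],s["tcp_pos"])
a=r.read_camera("wrist")[120:330,130:390,::-1]
sc=r.read_camera("scene")[:,:,::-1]; p=proj("scene",[474,-113,35])[0].astype(int)
b=sc[p[1]-30:p[1]+30,p[0]-25:p[0]+25]
R=lambda x,s:cv2.convertScaleAbs(cv2.resize(x,s,interpolation=cv2.INTER_CUBIC),alpha=1.3)
cv2.imwrite("pics/c3.png",np.hstack([R(a,(450,364)),R(b,(303,364))]))
E
```

```text
49.82286988696409 [ 0.4116581  -0.24924035 -3.87827447] [ 0.02911126 -0.1345211  -0.02592908] [ 475.64303184 -109.26421305   56.41910243]
```

View pics/c3.png

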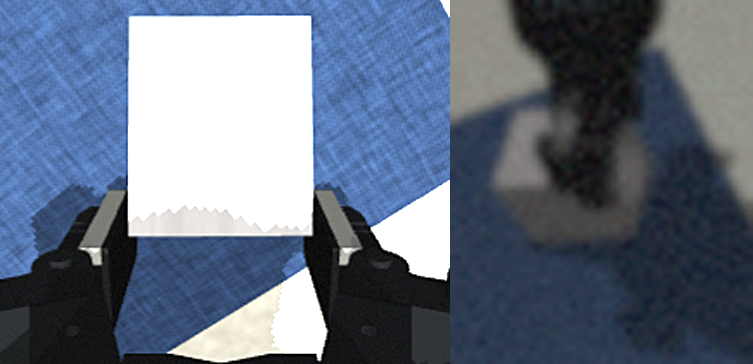

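```bash
cat > pnp.py <<'E'
from h import *
import sys
def pose(px):  # px order: (-x,left)...(image TL,TR,BR,BL): TL=-x,? ; block x runs down the image
    K,D,o,Rc=cam("wrist")
    obj=np.array([[-30,-25,0],[-30,25,0],[30,25,0],[30,-25,0]],float) # local: X down image, Y image right
    ok,rv,tv=cv2.solvePnP(obj,np.array(px,float),K,D,flags=cv2.SOLVEPNP_IPPE)
    n,rvs,tvs,e=cv2.solvePnPGeneric(obj,np.array(px,float),K,D,flags=cv2.SOLVEPNP_IPPE)
    for rv,tv,er in zip(rvs,tvs,e):
        R=Rc@cv2.Rodrigues(rv)[0]; c=o+Rc@tv.ravel(); P=c+obj@R.T
        print("err",er,"tilt",np.degrees(np.arcsin(R[2,0])).round(1)); print(P.round(1))
if __name__=="__main__": pose(np.array(eval(sys.argv[1]))/1.731+[130,120])
E
python3 pnp.py "[(129,15),(311,15),(313,235),(128,236)]"
```

```text
err [0.47572788] tilt 14.6
[[ 457.9 -170.7   58.4]
 [ 419.7 -138.5   56.8]
 [ 456.7  -93.7   71.9]
 [ 495.  -125.9   73.5]]
err [0.59027227] tilt 15.5
[[ 458.7 -170.4   55.4]
 [ 419.7 -139.3   58.9]
 [ 456.6  -94.8   74.9]
 [ 495.6 -125.8   71.4]]
```

The block is pivoting: about 15° now, with the −x edge hanging roughly 9 mm up. I'll loosen slightly to let it sag onto the bench, then keep lifting.

>>> play_rows([
  [0.416, 0, 0, 0, 0],
  [0.416, 0, 0, 0, 0],
  [0.416, 0, 0, 0, 0],
])

```text
t: 10.45
tcp_pos: [475.9, -109.2, 56.7]
tool_rot: [-179.7, -1.0, 140.5]
wrist_force: [0.5, 0.5, -1.6]
gripper_width: 49.8
```

```bash
cat > tilt.py <<'E'
from pnp import *
s=r.get_state(); print(round(s["t"],2),"w",round(s["gripper_width"],2),"F",s["wrist_force"].round(1),"T",s["wrist_torque"].round(2),"tcp",s["tcp_pos"].round(1),s["tool_rot"].round(1))
im=r.read_camera("wrist"); cv2.imwrite("pics/last.png",im[:,:,::-1])
I=im.astype(int); m=((I.min(2)>95)&(I.max(2)-I.min(2)<30)).astype(np.uint8)
m=cv2.morphologyEx(m,cv2.MORPH_OPEN,np.ones((3,3)))
n,l,st,ce=cv2.connectedComponentsWithStats(m,connectivity=4)
k=[i for i in range(1,n) if st[i,4]>2000]; print(st[k].tolist())
j=max(k,key=lambda i:(l[150:230,230:280]==i).sum())
h=cv2.convexHull(cv2.findContours((l==j).astype(np.uint8),0,2)[0][0])
for e in np.arange(2,25,.5):
    a=cv2.approxPolyDP(h,e,True).reshape(-1,2)
    if len(a)<=4: break
print(a.tolist())
if len(a)==4:
    a=a[np.argsort(a[:,1])]; t=a[:2][np.argsort(a[:2,0])]; b=a[2:][np.argsort(-a[2:,0])]; pose(np.r_[t,b])
E
python3 tilt.py
```

```text
10.45 w 49.81 F [ 0.5  0.5 -1.6] T [ 0.09  0.08 -0.  ] tcp [ 475.9 -109.2   56.7] [-179.7   -1.   140.5]
[[0, 0, 196, 343, 26096], [318, 0, 194, 341, 41160], [204, 135, 107, 122, 12472], [230, 275, 89, 54, 2572]]
[[305, 135], [310, 252], [205, 253], [209, 135]]
err [0.18324083] tilt 28.0
[[ 461.  -167.1   42.7]
 [ 422.2 -135.5   43.6]
 [ 456.1  -94.7   71.7]
 [ 494.9 -126.4   70.8]]
err [3.25650808] tilt 1.9
[[ 460.5 -168.1   57.2]
 [ 421.7 -136.5   58.2]
 [ 459.7  -90.1   60.2]
 [ 498.4 -121.7   59.3]]
```

At 28° with the lower edge on the bench. Continuing the arc.

>>> play_rows([
  [0.416, 0, -6, -2.5, 0],
  [0.416, 0, -6, -1.7, 0],
  [0.416, 0, -6, -1.2, 0],
  [0.416, 0, -6, -0.5, 0],
  [0.416, 0, -6, 0, 0],
])

```text
t: 11.12
tcp_pos: [456.0, -133.8, 63.5]
tool_rot: [-179.7, -0.9, 140.5]
wrist_force: [-0.2, 1.5, -0.6]
gripper_width: 50.0
```

```bash
python3 tilt.py
```

```text
11.12 w 50.01 F [-0.2  1.5 -0.6] T [ 0.38  0.12 -0.01] tcp [ 456.  -133.8   63.5] [-179.7   -0.9  140.5]
[[0, 0, 512, 343, 84784], [204, 157, 106, 130, 12273]]
[[298, 157], [299, 286], [216, 286], [216, 157]]
err [5.30819087] tilt 21.0
[[ 437.2 -184.7   80.4]
 [ 414.2 -151.2   51.3]
 [ 449.9 -108.1   72.8]
 [ 473.  -141.6  101.8]]
err [5.32194593] tilt 20.4
[[ 447.3 -178.5   50.8]
 [ 410.8 -163.1   81.3]
 [ 446.7 -119.8  102.2]
 [ 483.2 -135.2   71.7]]
```

```bash
python3 - <<'E'
import cv2,numpy as np
I=cv2.imread("pics/last.png").astype(int)
for y in range(130,310,6):
    row=I[y]; m=(row.min(1)>95)&(row.max(1)-row.min(1)<30); xs=np.nonzero(m[190:330])[0]+190
    print(y, (xs.min(),xs.max(),len(xs)) if len(xs) else '-', I[y,258].tolist(), I[y,225].tolist(), I[y,200].tolist())
E
```

```text
130 - [141, 97, 68] [164, 112, 80] [141, 95, 68]
136 - [137, 93, 65] [118, 81, 57] [136, 92, 65]
142 - [138, 93, 65] [143, 98, 69] [137, 92, 67]
148 - [146, 98, 70] [135, 90, 64] [161, 110, 78]
154 - [157, 107, 76] [133, 90, 63] [120, 80, 58]
160 (np.int64(215), np.int64(299), 85) [193, 196, 199] [199, 200, 206] [131, 87, 62]
166 (np.int64(215), np.int64(300), 86) [192, 195, 198] [192, 195, 198] [137, 92, 65]
172 (np.int64(214), np.int64(301), 88) [194, 196, 201] [196, 198, 202] [128, 87, 62]
178 (np.int64(213), np.int64(301), 89) [193, 197, 199] [196, 198, 202] [143, 97, 70]
184 (np.int64(212), np.int64(302), 91) [193, 197, 199] [199, 201, 205] [127, 87, 63]
190 (np.int64(211), np.int64(303), 93) [193, 196, 200] [198, 201, 204] [137, 91, 65]
196 (np.int64(211), np.int64(304), 94) [192, 196, 198] [202, 203, 208] [129, 88, 62]
202 (np.int64(210), np.int64(304), 95) [192, 193, 198] [201, 205, 208] [146, 100, 71]
208 (np.int64(209), np.int64(305), 97) [190, 194, 195] [201, 204, 207] [135, 91, 65]
214 (np.int64(208), np.int64(306), 99) [192, 194, 198] [198, 202, 205] [149, 103, 72]
220 (
[... 470 characters left out ...]
136] [134, 137, 138] [11, 9, 8]
256 (np.int64(208), np.int64(328), 101) [133, 134, 138] [131, 133, 138] [15, 16, 13]
262 (np.int64(209), np.int64(305), 90) [132, 135, 137] [98, 100, 102] [16, 14, 12]
268 (np.int64(211), np.int64(329), 90) [131, 132, 135] [103, 103, 104] [15, 12, 16]
274 (np.int64(212), np.int64(302), 91) [131, 132, 134] [135, 138, 141] [12, 10, 12]
280 (np.int64(214), np.int64(300), 87) [129, 132, 134] [139, 142, 145] [13, 12, 13]
286 (np.int64(216), np.int64(299), 84) [145, 151, 156] [149, 154, 160] [13, 10, 12]
292 - [98, 66, 47] [90, 61, 44] [0, 5, 4]
298 - [97, 67, 47] [79, 54, 39] [90, 60, 45]
304 (np.int64(305), np.int64(316), 12) [87, 59, 42] [92, 63, 45] [85, 57, 41]
```

```bash
python3 -c "
from pnp import *
pose([(214.5,156),(299.5,156),(309,242),(203.5,242)])"
```

```text
err [0.61973565] tilt 56.8
[[ 449.3 -181.1   28.8]
 [ 410.7 -149.4   30.1]
 [ 432.5 -124.9   80.3]
 [ 471.2 -156.5   79. ]]
err [8.30366416] tilt -25.6
[[ 445.4 -187.1   75.1]
 [ 406.9 -155.2   75.5]
 [ 441.2 -113.4   49.5]
 [ 479.7 -145.3   49.2]]
```

57° now, lower edge on the bench. Completing it to upright.

>>> play_rows([
  [0.416, 0, -6, 0.5, 0],
  [0.416, 0, -6, 1.2, 0],
  [0.416, 0, -6, 1.8, 0],
  [0.416, 0, -6, 2.5, 0],
  [0.416, 0, -6, 3, 0],
])

```text
t: 11.8
tcp_pos: [434.2, -159.4, 55.0]
tool_rot: [-179.6, -1.0, 140.5]
wrist_force: [-3.5, -0.2, 3.6]
gripper_width: 50.1
```

```bash
cat > rows.py <<'E'
from h import *
s=r.get_state(); print(round(s["t"],2),"w",round(s["gripper_width"],2),"F",s["wrist_force"].round(1),"tcp",s["tcp_pos"].round(1),s["tool_rot"].round(1))
im=r.read_camera("wrist"); cv2.imwrite("pics/last.png",im[:,:,::-1]); I=im.astype(int)
for y in range(120,330,5):
    row=I[y]; m=(row.min(1)>80)&(row.max(1)-row.min(1)<30); xs=np.nonzero(m[190:330])[0]+190
    if len(xs): print(y,xs.min(),xs.max(),len(xs),I[y,258].tolist(), I[y,225].tolist())
E
python3 rows.py
```

```text
11.8 w 50.1 F [-3.5 -0.2  3.6] tcp [ 434.2 -159.4   55. ] [-179.6   -1.   140.5]
120 190 329 19 [68, 95, 142] [62, 86, 127]
125 319 329 11 [72, 102, 149] [68, 96, 143]
130 322 329 8 [57, 80, 118] [66, 93, 139]
135 326 329 4 [71, 99, 145] [57, 80, 118]
140 329 329 1 [67, 93, 137] [77, 108, 160]
195 218 295 78 [125, 123, 121] [130, 130, 126]
200 217 297 81 [125, 124, 121] [130, 127, 127]
205 215 298 84 [126, 122, 121] [125, 124, 122]
210 213 300 88 [122, 120, 118] [125, 123, 120]
215 212 302 91 [126, 122, 121] [129, 127, 126]
220 210 304 95 [125, 122, 120] [132, 130, 129]
225 208 306 99 [123, 122, 120] [128, 127, 126]
230 192 321 121 [120, 116, 116] [130, 128, 125]
235 190 323 124 [234, 231, 230] [235, 233, 231]
240 190 326 121 [173, 169, 167] [200, 197, 193]
245 190 329 118 [167, 165, 163] [161, 158, 156]
250 190 329 113 [172, 169, 167] [169, 166, 163]
255 190 329 109 [165, 161, 159] [127, 125, 123]
260 208 328 98 [169, 166, 163] [78, 78, 76]
265 208 329 96 [172, 169, 166] [86, 85, 83]
270 208 329 98 [100, 98, 96] [86, 85, 84]
275 209 305 92 [94, 93, 91] [87, 87, 85]
280 209 305 93 [96, 94, 91] [91, 89, 89]
285 209 305 96 [96, 91, 92] [90, 88, 88]
290 210 305 96 [95, 92, 91] [87, 85, 84]
295 210 304 95 [97, 97, 93] [153, 149, 148]
300 210 304 95 [97, 95, 93] [168, 166, 163]
305 211 303 93 [90, 89, 87] [165, 161, 158]
310 211 303 93 [166, 162, 160] [167, 164, 161]
315 211 263 53 [92, 101, 119] [126, 131, 138]
```

>>> play_rows([
  [0.38, 0, 0, -0.5, 0],
  [0.3, 0, 0, 0, 0],
  [0.15, 0, 0, 0, 0],
  [0.1, 0, 0, -25, 0],
  [0.1, 0, 0, -30, 0],
])

```text
t: 12.48
tcp_pos: [434.4, -159.4, 108.7]
tool_rot: [-179.5, -1.2, 140.5]
wrist_force: [-0.5, -0.1, -0.7]
gripper_width: 76.8
```

```bash
python3 rows.py; cd pics; python3 -c "
import cv2; cv2.imwrite('l1.png',cv2.imread('last.png')[130:,130:390])"
```

```text
12.47 w 76.79 F [-0.5 -0.1 -0.7] tcp [ 434.4 -159.4  108.7] [-179.5   -1.2  140.5]
120 190 329 42 [63, 91, 134] [73, 101, 148]
125 190 329 32 [58, 85, 125] [66, 94, 142]
130 190 329 21 [56, 80, 120] [70, 97, 145]
135 313 329 17 [63, 87, 129] [68, 99, 144]
140 316 329 14 [68, 95, 138] [69, 100, 149]
145 319 329 11 [69, 98, 143] [66, 94, 140]
150 322 329 8 [75, 105, 152] [71, 100, 147]
155 325 329 5 [66, 91, 138] [62, 88, 131]
160 329 329 1 [61, 86, 126] [71, 100, 147]
175 226 285 60 [112, 111, 105] [75, 105, 153]
180 224 287 64 [110, 108, 107] [117, 112, 105]
185 222 290 69 [108, 106, 104] [114, 111, 109]
190 220 293 74 [101, 99, 96] [107, 107, 102]
195 219 294 76 [240, 238, 236] [241, 241, 240]
200 219 294 76 [241, 241, 240] [239, 241, 240]
205 220 294 75 [239, 238, 237] [239, 236, 235]
210 220 294 75 [239, 238, 236] [237, 236, 234]
215 220 294 72 [241, 242, 240] [238, 236, 235]
220 220 294 68 [201, 198, 195] [240, 238, 236]
225 220 293 65 [171, 169, 166] [185, 181, 178]
230 220 293 70 [173, 169, 167] [179, 175, 172]
235 221 293 72 [89, 88, 86] [171, 168, 164]
240 221 293 73 [91, 89, 89] [169, 166, 165]
245 221 293 73 [93, 92, 90] [178, 174, 172]
250 221 292 72 [92, 90, 89] [178, 175, 172]
255 221 292 72 [163, 160, 158] [172, 168, 165]
260 222 282 61 [124, 126, 134] [148, 148, 149]
290 321 329 9 [44, 62, 92] [44, 61, 89]
295 313 329 17 [43, 62, 91] [38, 56, 86]
300 305 329 25 [44, 62, 93] [49, 67, 96]
305 297 329 33 [39, 55, 85] [38, 55, 81]
310 288 329 42 [40, 58, 88] [43, 59, 89]
315 279 329 51 [45, 63, 93] [42, 63, 94]
320 271 329 59 [41, 58, 88] [44, 60, 91]
325 263 329 33 [43, 62, 92] [14, 16, 12]
```

View pics/l1.png

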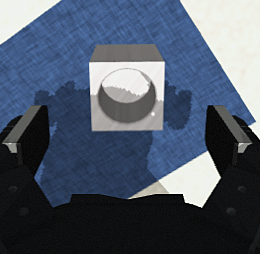

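The view shows the block standing upright on the mat with the round well facing up; its centre is at (257,227) in the full frame. Now I'll locate it and regrasp.

```bash
python3 - <<'E'
from h import *
q=ray("wrist",[(219,193),(295,193),(293,260),(221.5,260)],60); print(q.round(1),q.mean(0))
u=(q[2]+q[3]-q[0]-q[1])[:2]; print(np.degrees(np.arctan2(u[1],u[0]))); v=(q[1]-q[0]+q[2]-q[3])[:2]; print(np.degrees(np.arctan2(v[1],v[0])), np.hypot(*u)/2,np.hypot(*v)/2)
c=q.mean(0)
import plan; o=plan.plan(c[0],c[1],16,140.6,5,0.1); print(o)
E
```

```text
[[ 449.1 -186.    60. ]
 [ 409.  -152.7   60. ]
 [ 441.  -113.3   60. ]
 [ 481.1 -146.8   60. ]] [ 445.05295313 -149.70316351   60.        ]
50.797117203120635
140.24635836708697 50.67712446405275 52.12672025565166
[[0.1, 0.1, 2.6, 19.4, -0.0], [0.1, 0.1, 2.6, 19.4, -0.0], [0.1, 0.1, 2.6, 19.4, -0.0], [0.1, 0.1, 2.6, 19.4, -0.0], [0.1, 0.1, 2.6, 19.4, -0.0]]
```

>>> play_rows([
  [0.1, 0, 4, 19, 0],
  [0.1, 0, 4, 19, 0],
  [0.1, 0, 3, 19, 0],
  [0.1, 0, 2, 18, 0],
  [0.1, 0, 0, 14, 0],
])

```text
t: 13.15
tcp_pos: [448.8, -148.8, 24.0]
tool_rot: [180.0, -0.3, 140.6]
wrist_force: [-0.2, -0.1, -0.3]
gripper_width: 77.1
```

```bash
python3 plan.py 445 -149.7 16 140.4 2 0.1
```

```text
13.15 [ 448.8 -148.8   24. ] [180.   -0.3 140.6] [  1.  16. -24.  -0. -50. -40.]
[[0.1, 1.2, -1.6, 4.0, 0.002], [0.1, 1.2, -1.6, 4.0, 0.002]]
```

>>> play_rows([
  [0.1, 1.2, -1, 4, 0],
  [0.3, 1.2, -1, 4, 0],
  [0.4, 0, 0, 0, 0],
  [0.6, 0, 0, 0, 0],
  [0.6, 0, 0, 0, 0],
])

```text
t: 13.78
tcp_pos: [445.2, -148.3, 15.6]
tool_rot: [180.0, -0.4, 140.6]
wrist_force: [0.1, 0.1, -1.5]
gripper_width: 49.7
```

>>> play_rows([
  [0.8, 0, 0, 0, 0],
  [0.8, 0, 0, 0, 0],
  [0.8, 0, 0, -10, 0],
  [0.8, 0, 0, -30, 0],
  [0.8, 0, 0, -40, 0],
])

```text
t: 14.4
tcp_pos: [443.1, -148.6, 95.8]
tool_rot: [-179.8, -0.7, 140.6]
wrist_force: [0.9, -0.5, -3.1]
gripper_width: 49.5
```

>>> play_rows([
  [0.8, 0, 0, -40, 0],
  [0.8, 0, 0, -30, 0],
  [0.8, 0, 0, 0, 0],
])

```text
t: 14.78
tcp_pos: [445.5, -149.3, 173.0]
tool_rot: [180.0, -0.3, 140.6]
wrist_force: [0.9, 0.2, -3.0]
gripper_width: 49.8
```

```bash
python3 rows.py | head -1;  python3 plan.py 522 124 150 180 8 0.8
```

```text
14.78 w 49.8 F [ 0.9  0.2 -3. ] tcp [ 445.5 -149.3  173. ] [180.   -0.3 140.6]
14.82 [ 444.5 -149.   171.4] [-180.    -0.5  140.6] [  0.   7. -12.  -0. -71. -40.]
[[0.8, 14.2, 32.5, 2.7, -0.086], [0.8, 11.3, 33.6, 2.7, -0.086], [0.8, 8.4, 34.5, 2.7, -0.086], [0.8, 5.4, 35.1, 2.7, -0.086], [0.8, 2.4, 35.4, 2.7, -0.086]]
[[0.8, -0.7, 35.5, 2.7, -0.086], [0.8, -3.7, 35.3, 2.7, -0.086], [0.8, -6.7, 34.8, 2.7, -0.086]]
```

Block held (3 N). I'll check the dish from above while the view is clear.

```bash
python3 - <<'E'
from h import *
im=r.read_camera("top")
for d in r.mark_of("dish_mid","top")[:3]: print(np.round(d["score"],2),d["location"],ray("top",d["location"],0)[0].round(1))
for n in ("dish_mid","spot_mid"):
  r.read_camera("scene")
  for d in r.mark_of(n,"scene")[:4]: print(n,np.round(d["score"],2),d["location"],ray("scene",d["location"],0)[0].round(1))
I=im.astype(int); m=(I[...,0]-I[...,1]>50)&(I[...,0]-I[...,2]>50); ys,xs=np.nonzero(m); k=(xs>195)&(xs<265)&(ys>160)&(ys<225); ys,xs=ys[k],xs[k]
# inside ring: dark pixels (dish wall)
g=I.mean(2); a=np.array([[y,x] for y in range(165,222) for x in range(203,257)]); 
print(xs.min(),xs.max(),ys.min(),ys.max())
cv2.imwrite("pics/top2.png",cv2.resize(im[155:230,190:270,::-1],None,fx=7,fy=7,interpolation=cv2.INTER_CUBIC))
E
```

```text
0.93 [226.9, 193.6] [516.7 128.3   0. ]
0.82 [172.0, 240.8] [354.6 315.5   0. ]
0.76 [145.1, 172.2] [592.2 415.4   0. ]
dish_mid 0.94 [351.5, 167.2] [585.2 411.7   0. ]
dish_mid 0.8 [270.0, 185.0] [511.2 126.5   0. ]
dish_mid 0.62 [292.6, 134.5] [353.2 317.    0. ]
206 248 170 215
```

View pics/top2.png

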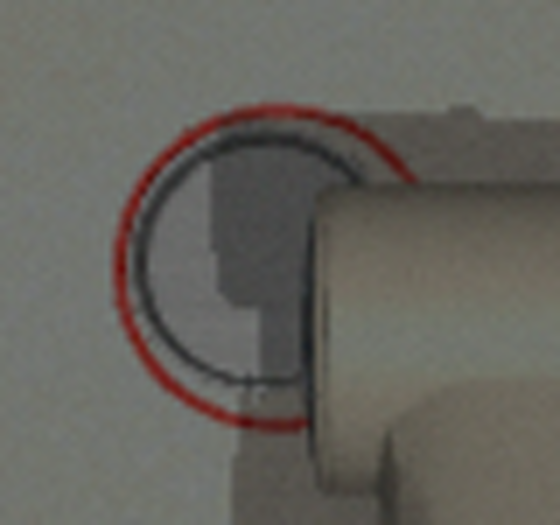

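The picture shows the dish inside the red ring, about 4 mm off centre by my parallax estimate, which is fine. Carrying the block over it.

>>> play_rows([
  [0.8, 8, 20, 2, -0.06],
  [0.8, 11, 33, 2, -0.086],
  [0.8, 8.5, 34, 2, -0.086],
  [0.8, 5.5, 35, 2, -0.086],
  [0.8, 2.5, 35, 2, -0.086],
])

```text
t: 15.75
tcp_pos: [490.0, 8.1, 155.4]
tool_rot: [-179.9, -1.1, 164.2]
wrist_force: [0.5, -0.1, -2.8]
gripper_width: 49.2
```

>>> play_rows([
  [0.8, -0.5, 35, 2, -0.086],
  [0.8, -3.5, 30, 2, -0.086],
  [0.8, -4, 20, 2, -0.05],
  [0.8, -3, 10, 2, -0.03],
  [0.8, 0, 0, 0, 0],
])

```text
t: 16.38
tcp_pos: [518.1, 104.0, 143.4]
tool_rot: [-180.0, -1.4, 179.3]
wrist_force: [-0.3, -0.9, -3.1]
gripper_width: 49.4
```

```bash
python3 plan.py 522.5 125 130 178 4 0.8
```

```text
16.38 [518.1 104.  143.4] [-180.    -1.4  179.3] [ 28.  16.  -5.  -1. -70. -28.]
[[0.8, -1.0, 5.3, 3.3, 0.006], [0.8, -1.0, 5.3, 3.3, 0.006], [0.8, -1.0, 5.3, 3.3, 0.006], [0.8, -0.9, 5.3, 3.3, 0.006]]
```

>>> play_rows([
  [0.8, -1, 6, 3.5, 0],
  [0.8, -1, 6, 3.5, 0],
  [0.8, -1, 5, 3, 0],
  [0.8, -1, 3, 2, 0],
  [0.8, 0, 0, 0, 0],
])

```text
t: 17.0
tcp_pos: [522.0, 123.3, 130.7]
tool_rot: [-180.0, -1.4, 179.0]
wrist_force: [0.6, -0.2, -2.8]
gripper_width: 49.5
```

```bash
python3 rows.py | head -50; python3 plan.py 522.5 125 130 178 1 0.8
```

```text
17.0 w 49.53 F [ 0.6 -0.2 -2.8] tcp [522.  123.3 130.7] [-180.    -1.4  179. ]
120 190 329 117 [176, 177, 173] [208, 215, 204]
125 197 329 88 [79, 79, 77] [192, 196, 193]
130 193 319 108 [194, 197, 192] [50, 50, 50]
135 190 323 119 [191, 194, 189] [191, 194, 189]
140 190 326 123 [191, 195, 191] [184, 188, 182]
145 190 328 126 [189, 192, 187] [183, 187, 182]
150 190 329 126 [190, 193, 189] [184, 187, 181]
155 190 329 126 [187, 191, 185] [180, 184, 180]
160 190 329 126 [188, 190, 187] [177, 181, 176]
165 196 329 125 [187, 189, 185] [178, 180, 175]
170 195 329 126 [191, 194, 189] [109, 110, 105]
175 193 329 128 [168, 171, 167] [112, 114, 111]
180 193 329 102 [93, 93, 90] [83, 81, 80]
185 193 329 55 [81, 79, 77] [84, 81, 82]
190 193 329 49 [80, 79, 78] [83, 81, 81]
195 194 329 47 [77, 77, 74] [81, 79, 79]
200 195 329 32 [81, 81, 79] [76, 77, 75]
205 202 329 32 [82, 79, 78] [80, 77, 76]
210 197 328 36 [79, 79, 77] [80, 79, 77]
215 196 293 21 [77, 77, 75] [78, 75, 74]
220 190 329 140 [204, 199, 197] [198, 194, 191]
225 190 329 140 [201, 197, 196] [202, 198, 196]
230 190 329 140 [149, 146, 
[... 262 characters left out ...]
60 190 326 105 [128, 125, 123] [91, 88, 87]
265 190 329 93 [133, 130, 128] [68, 66, 65]
270 190 329 75 [131, 128, 125] [66, 64, 64]
275 190 324 30 [70, 70, 68] [68, 66, 66]
280 191 324 28 [70, 69, 69] [64, 63, 62]
285 191 323 29 [66, 67, 64] [67, 68, 66]
290 191 323 32 [65, 65, 64] [64, 66, 62]
295 192 321 33 [70, 68, 68] [63, 64, 62]
300 193 320 36 [68, 68, 65] [69, 69, 67]
305 194 319 41 [68, 67, 65] [67, 65, 66]
310 196 318 48 [69, 69, 67] [70, 68, 67]
315 197 316 58 [69, 66, 65] [108, 104, 105]
320 198 315 75 [67, 67, 65] [132, 129, 128]
325 199 314 45 [122, 120, 117] [6, 8, 8]
17.05 [522.  123.2 130.8] [-180.    -1.4  179. ] [ 30.  17.  -5.  -1. -69. -30.]
[[0.8, -0.5, 1.8, 0.8, 0.018]]
```

>>> play_rows([
  [0.8, -0.5, 1.5, 0, 0],
  [0.8, 0, 0, 0, 0],
  [0.8, 0, 0, 0, 0],
  [0.8, 0, 0, 0, 0],
  [0.8, 0, 0, 0, 0],
])

```text
t: 17.68
tcp_pos: [522.7, 124.6, 131.2]
tool_rot: [-180.0, -1.4, 179.0]
wrist_force: [-0.6, -0.6, -2.9]
gripper_width: 49.4
```

```bash
python3 - <<'E'
from h import *
s=r.get_state(); print(s["t"],s["tcp_pos"],s["tool_rot"],s["gripper_width"],s["wrist_force"],abs(s["dq"]).max())
if s["gripper_width"]>48 and s["wrist_force"][2]<-1.5: print(r.finish_job())
E
```

```text
17.675 [522.68137569 124.59459352 131.24081399] [-179.99330596   -1.36126232  179.03419478] 49.37715373218315 [-0.60612081 -0.56299974 -2.86862664] 0.06572550496547415
the job is handed in; nothing more can be done
None
```

I dragged the dish onto the red ring first. Then I tipped the mat block onto its solid end and carried it over the dish. I handed in at 17.7 s with the block held well-up over the dish.

- **Dish:** my best estimates put it about 3–5 mm off the ring's middle, flat and fully inside the ring. Camera readings disagreed by several mm: the wrist gave (523, 124), the top camera (517, 128) and the scene camera (511, 126), against a ring centre of about (520, 122). I left it as it was and did not correct further.
- **Well end:** the −x end showed as plain metal over its whole face, so I took the well to be in the +x end. The wrist picture after tipping showed the round well facing up.
- **Hold:** the tool is at (522.7, 124.6, 131.2) mm, with the bottom of the block about 87 mm above the dish rim. Grip width is 49.4 mm, the measured load is about 2.9 N (close to the block's weight), and the arm is still. The tool is tilted 1.4° from vertical.
- **Other objects:** I did not touch the spare block, tip box, tube rack or timer, but I took no final picture to check them.

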